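# Feed the wooden rattles into the toy jar

## Robot

A 6-joint arm with a two-finger parallel gripper is mounted at the origin on the work surface. World frame = base frame: x ahead of the robot, y to its left, z up, the work surface at z = 0. Lengths are in m, angles in rad, forces in N, time in s.
With the tool pointing down it reaches from about 0.425 to 0.95 m from the base axis. Payload 14.7 kg.
Tool frame: the origin (TCP) lies between the finger pads; the fingertips stand 8 mm ahead of it and the grasp point (between the pads) lies 11 mm behind it; z points along the fingers, y is the direction in which the jaws open and shut (so a half turn about z gives the same grasp; the last joint's range is limited). The gripper opens to 85 mm and grips with 20 to 120 N. Pads are 22 mm wide; open, the fingers measure 114 mm over their backs; the gripper's body (76 mm by 85 mm) begins 54 mm behind the grasp point. The pads swing forward as they close: fully open they stand 13 mm farther back than shut.
Start: joints at [-1.168, 0.48, 1.596, -0, 1.065, -0.047], TCP at [0.283, -0.585, 0.239] pointing down, gripper open.
Joint ranges: [-2.75, 2.75], [-0.82, 2.05], [0.23, 2.67], [-1.56, 4.7], [0.09, 2.69], [-2.92, 2.92]. Speed limits (rad/s): [1.89, 1.89, 2.39, 3.01, 3.01, 3.01].

## Interface

Orientations are given as a 3x3 rotation matrix whose columns are the frame's x, y, z axes.
In Python, from bench import ctrl, eoat, kinematics, telemetry, vision, job_done gives the robot as it stands. Calls block until the motion is done:
- ctrl.movep(position, orientation): joint-space move of the TCP to a pose.
- ctrl.line_to(position, rot=None, max_speed=0.15, guard=None): straight line of the TCP; rot=None keeps the orientation; max_speed is the mean speed in m/s. With guard (N) it stops when the force on the tool has changed by that much, and returns True; else False.
- ctrl.movej(angles): joint-space move.
- eoat.grip(opening, grip_force=None): finger opening in m; grip_force is the grip in N (None keeps the last); returns when the fingers have stopped.
- ctrl.hold(seconds).
- kinematics.ik(position, orientation): joint angles nearest the present ones, or None.
- telemetry.observe(): the state.
- vision.snapshot(name): name is "side" or "top" or "wrist"; returns a dict with "color" (480x640x3 uint8, red, green, blue), "mtx" (3x3 intrinsics, pixels), "k1" (the pictures are not rectified: a ray, as slopes to the right and down, at radius r is drawn at 1 + k1 r^2 times it, then the intrinsics apply), "camera_from_world" (4x4, takes a point from world to camera coordinates). Camera axes: x right, y down, z forward; pixel columns grow to the right and rows downward; lengths in m; the calibration is good to about 2 mm. A picture is of the moment at which its call begins. There is no depth.
A pose or a line that the arm cannot do raises ctrl.IKError and nothing moves.
- job_done(): hands the job in, once; it reports no verdict.
The state is a dict: "t": time; "joint_pos": joint angles; "joint_vel": joint speeds; "effort": joint torques, N m; "tool_pos": TCP position; "eef_rot": TCP orientation; "wrist_force": force on the tool from outside, world axes, zero at the start; "ft_torque": the same for the moment, N m; "grip_width": finger opening in m.
Only numpy, scipy, OpenCV 4.12 (cv2) and the standard library are available. Lean on these libraries where they do the work, as an engineer would, in place of code of your own. Each camera call takes 0.05 s, during which the arm holds its last target.

## Task

Put the two wooden rattles, one at a time, through the neck of the tall clear jar so that both end up down inside it, below the neck. Keep the jar upright and about where it stands, and leave the peach teether, the steel sippy cup, the ramekin and the blue pacifier box where they are.

Things in the scene. Friction and masses are not known exactly. Their poses are not given: they have to be found in the camera images.
- jar: tall round jar of clear plastic with an orange rim, loose, standing upright, 0.8 kg. Origin at the centre of its underside, z axis up. Body 116 mm in diameter, shoulder from 125 to 145 mm height, neck from there to the open rim at 172 mm height. Neck opening round, 64 mm clear diameter, 80 mm outside at the rim. Inner floor 5 mm up, rising to a 16 mm cone in the middle; inner body diameter 108 mm.
- rattle_red: wooden rattle standing in the green tray, natural wood with red bands and a red dot on top. A plain round bar 28 mm in diameter over a thicker round foot 34 mm in diameter (the lowest 18 mm); domed top; 60 mm tall, about 40 g. Origin in its middle, 30 mm above its foot; z axis along its length, up as it stands.
- rattle_yellow: wooden rattle standing in the green tray, natural wood with yellow bands and a yellow dot on top. A plain round bar 28 mm in diameter over a thicker round foot 34 mm in diameter (the lowest 18 mm); domed top; 60 mm tall, about 40 g. Origin in its middle, 30 mm above its foot; z axis along its length, up as it stands.
- tray: low green plastic tray, fixed, 170 mm (its x) by 320 mm (its y), walls 20 mm high, floor 4 mm above the work surface. Origin at the centre of its underside. The two rattles and the teether are in it in one rough row along its y, in any order, some 80 to 130 mm between neighbours.
- teether: bystander: flat peach silicone teether in the outline of an elephant's head (round head, two round ears, short trunk), about 70 x 84 mm and 12 mm thick, lying flat in the tray in the row with the rattles. Origin at the centre of the underside of the head.
- cup: bystander: closed stainless steel sippy cup with grey lid and spout, 74 mm in diameter and 115 mm tall, loose, upright. Origin at the centre of its underside.
- ramekin: bystander: open white ceramic ramekin, 84 mm in diameter and 45 mm tall, loose. Origin at the centre of its underside.
- pacifier_box: bystander: closed blue plastic pacifier box, 60 x 85 mm and 34 mm tall, loose. Origin at the centre of its underside.
Mind the look-alikes: they are no part of the job. What is shaped like the rattle_red but black, orange or purple is not meant.

How it is judged:
By the outcome, as a careful person would: the job done as asked, in the order asked, and still so for the second after the job is handed in, with the robot touching nothing.
It also fails if it takes over 64 s, if anything falls off the work surface, if the arm or the gripper's body presses on something with over 40 N, if the wrist force passes 120 N, or if a joint passes its speed limit or range.

## Working session

There is one attempt and no reset: what is moved stays moved. The work goes in short steps, each a Python script; the robot and the scene stay as the last script left them, time stands still between calls to the robot, and variables do not carry over. Pictures are saved under pics/ and viewed, and the job is handed in when it is done.

```bash
ls; mkdir -p pics; python3 - <<'E'
from bench import vision,telemetry
import cv2,numpy as np,pickle
d={}
for n in("side","top","wrist"):
    s=vision.snapshot(n); d[n]=s; cv2.imwrite(f"pics/{n}0.png",s["color"][:,:,::-1]); print(n,s["mtx"].tolist(),s["k1"]); print(np.round(np.array(s["camera_from_world"]),3).tolist())
pickle.dump(d,open("s0.pkl","wb"))
o=telemetry.observe();print(o["t"],o["grip_width"],o["eef_rot"])
E
```

```text
pics
side [[494.73886193397135, 0.0, 322.2253164820572], [0.0, 494.73886193397135, 239.21762381331123], [0.0, 0.0, 1.0]] -0.09784738500215602
[[0.954, -0.299, 0.016, -0.557], [-0.144, -0.505, -0.851, 0.195], [0.263, 0.81, -0.525, 0.729], [0.0, 0.0, 0.0, 1.0]]
top [[570.3836582866758, 0.0, 319.6924687601512], [0.0, 570.3836582866758, 237.2471241907788], [0.0, 0.0, 1.0]] -0.08692138954161181
[[0.026, -1.0, 0.002, 0.062], [-0.999, -0.026, -0.04, 0.62], [0.04, -0.001, -0.999, 1.393], [0.0, 0.0, 0.0, 1.0]]
wrist [[362.07214855608817, 0.0, 318.02609226947953], [0.0, 362.07214855608817, 236.71163551730197], [0.0, 0.0, 1.0]] -0.07319450637679509
[[0.436, -0.9, -0.002, -0.649], [-0.862, -0.418, 0.288, -0.038], [-0.26, -0.123, -0.958, 0.38], [0.0, 0.0, 0.0, 1.0]]
0.15 0.08552804483240184 [[ 9.00529678e-01  4.34794381e-01 -3.82499967e-04]
 [ 4.34794548e-01 -9.00529267e-01  8.61002504e-04]
 [ 2.99066353e-05 -9.41667207e-04 -9.99999556e-01]]
```

View pics/top0.png

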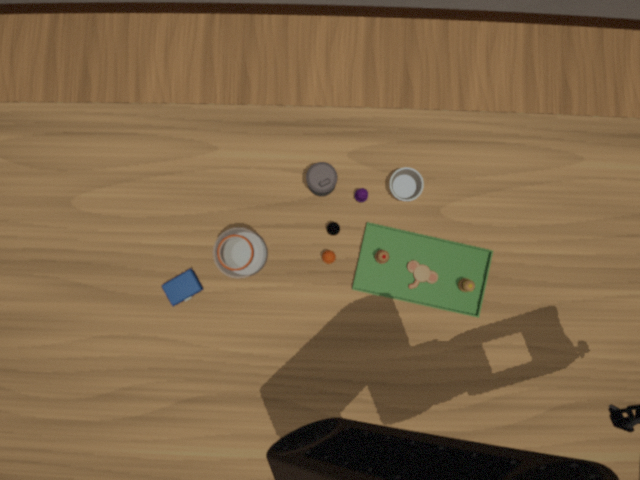

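View pics/side0.png

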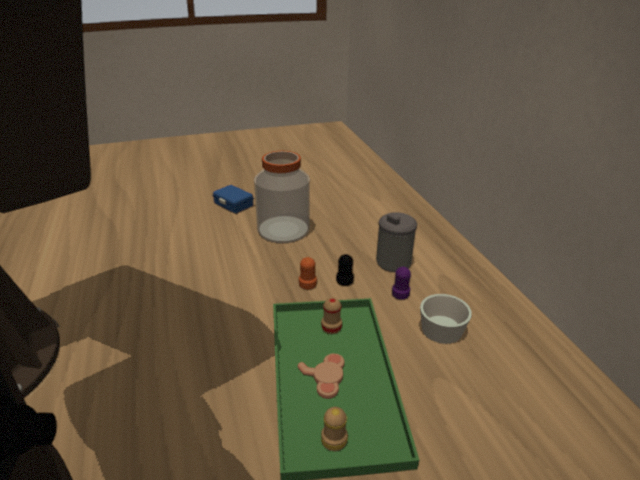

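View pics/wrist0.png

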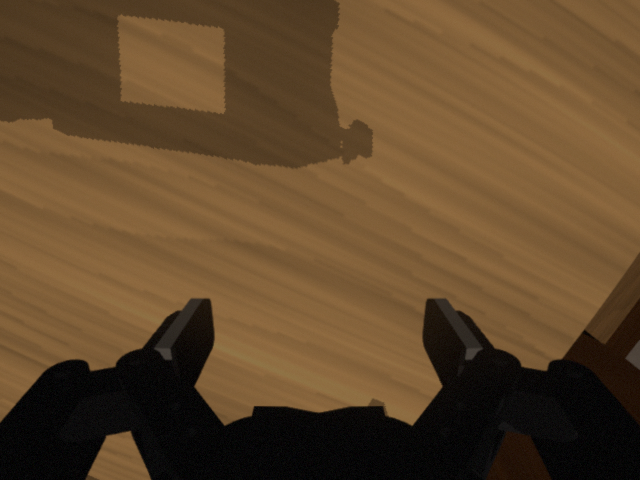

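The top view shows the jar rim at (236,253) and five rattle-shaped pieces: red-dot in the tray at (383,256), yellow-dot in the tray at (468,286), and orange (329,256), black (333,228) and purple (362,195) outside the tray. The two in the tray are natural wood with a coloured dot, so they fit the description. I'll confirm that in a crop and measure.

```bash
cat > h.py <<'E'
import numpy as np,cv2
def ray(s,uv):
    K=np.array(s["mtx"]);T=np.array(s["camera_from_world"])
    n=cv2.undistortPoints(np.array([[uv]],float),K,np.array([s["k1"],0,0,0.]))[0,0]
    R=T[:3,:3];d=R.T@np.array([n[0],n[1],1]);return -R.T@T[:3,3],d/np.linalg.norm(d)
def plane(s,uv,z):
    c,d=ray(s,uv);return c+d*(z-c[2])/d[2]
def tri(s1,a,s2,b):
    c1,d1=ray(s1,a);c2,d2=ray(s2,b)
    t=np.linalg.lstsq(np.c_[d1,-d2],c2-c1,rcond=None)[0];p,q=c1+t[0]*d1,c2+t[1]*d2
    return (p+q)/2,np.linalg.norm(p-q)
def proj(s,P):
    T=np.array(s["camera_from_world"])
    return cv2.projectPoints(np.array([P],float),cv2.Rodrigues(T[:3,:3])[0],T[:3,3],np.array(s["mtx"]),np.array([s["k1"],0,0,0.]))[0][0,0]
E
python3 - <<'E'
import pickle,cv2,numpy as np
from h import *
d=pickle.load(open("s0.pkl","rb"));t,s=d["top"],d["side"]
def crop(im,x,y,w=60,h=60,f=4):return cv2.resize(im["color"][y:y+h,x:x+w,::-1],(400,300) if w!=h else (300,300),interpolation=cv2.INTER_NEAREST)
cv2.imwrite("pics/crop1.png",np.vstack([np.hstack([crop(t,355,228),crop(t,440,256)]),np.hstack([crop(s,302,285),crop(s,305,395)])[:300]]))
# not-green inside tray, in top
hsv=cv2.cvtColor(t["color"],cv2.COLOR_RGB2HSV)
g=((hsv[...,0]>45)&(hsv[...,0]<85)&(hsv[...,1]>80)).astype(np.uint8)
c=max(cv2.findContours(g,0,2)[0],key=cv2.contourArea)
r=cv2.minAreaRect(c);print("tray",r,[plane(t,p,0.02).round(3).tolist() for p in cv2.boxPoints(r)])
m=np.zeros_like(g);cv2.drawContours(m,[c],-1,1,-1);m=cv2.erode(m,np.ones((7,7)))&(1-g)
n,l,st,ce=cv2.connectedComponentsWithStats(m)
for i in range(1,n):
    if st[i,4]>15:
        uv=ce[i];print(st[i],uv.round(1),plane(t,uv,.064).round(4),plane(t,uv,.034).round(4))
# red dot
for nm,im,box in(("top",t,(370,243,30,30)),("side",s,(318,290,30,45))):
    x,y,w,h=box;q=cv2.cvtColor(im["color"],cv2.COLOR_RGB2HSV)[y:y+h,x:x+w]
    print(nm);mm=(((q[...,0]<6)|(q[...,0]>172))&(q[...,1]>150)).astype(np.uint8)
    n,l,st,ce=cv2.connectedComponentsWithStats(mm)
    for i in range(1,n):
        if st[i,4]>2:print(st[i],ce[i]+[x,y])
# rim
for nm,im,box,in(("top",t,(210,220,62,62)),("side",s,(255,145,55,35))):
    x,y,w,h=box;q=cv2.cvtColor(im["color"],cv2.COLOR_RGB2HSV)[y:y+h,x:x+w]
    mm=((q[...,0]<13)&(q[...,1]>(120 if nm=="top" else 150))).astype(np.uint8)
    cv2.imwrite(f"pics/rim_{nm}.png",np.hstack([cv2.resize(mm*255,None,fx=5,fy=5),cv2.resize(cv2.cvtColor(im["color"],cv2.COLOR_RGB2GRAY)[y:y+h,x:x+w],None,fx=5,fy=5)]))
    cs=max(cv2.findContours(mm,0,1)[0],key=cv2.contourArea)
    e=cv2.fitEllipse(cv2.convexHull(cs));uv=np.array(e[0])+[x,y];print(nm,uv,e,plane(im,uv,.17).round(4))
E
```

```text
tray ((422.2353210449219, 269.4411926269531), (128.85670471191406, 67.57383728027344), 12.528807640075684) [[0.495, -0.004, 0.02], [0.657, -0.036, 0.02], [0.597, -0.35, 0.02], [0.433, -0.316, 0.02]]
[374 249  16  16 194] [381.6 256.2] [ 0.5751 -0.0701  0.064 ] [ 0.5754 -0.0734  0.034 ]
[406 259  33  31 587] [420.6 273.8] [ 0.5357 -0.164   0.064 ] [ 0.5351 -0.1694  0.034 ]
[457 278  19  15 226] [465.9 284.9] [ 0.5117 -0.2732  0.064 ] [ 0.5106 -0.281   0.034 ]
top
[13 12  2  3  6] [383.5 256. ]
side
[12  9  5  3 11] [332. 300.]
[ 7 20 10  3 14] [329.42857143 311.35714286]
[18 20  3  2  3] [337.         310.66666667]
[ 5 37 17  5 41] [331.3902439  329.43902439]
top [234.62895393 252.05157471] ((24.62895393371582, 32.05157470703125), (35.486541748046875, 35.829193115234375), 71.0046615600586) [0.5748 0.2633 0.17  ]
side [280.94470787 161.00918388] ((25.9447078704834, 16.009183883666992), (23.108165740966797, 40.35650634765625), 88.60620880126953) [0.5718 0.2465 0.17  ]
```

View pics/crop1.png

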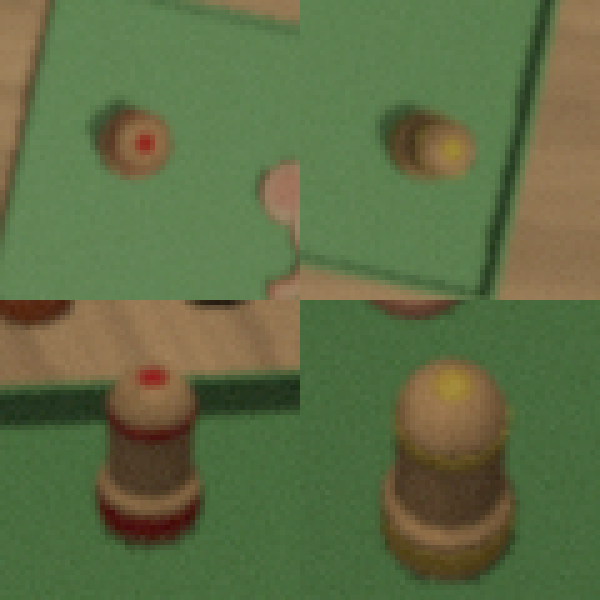

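View pics/rim_top.png

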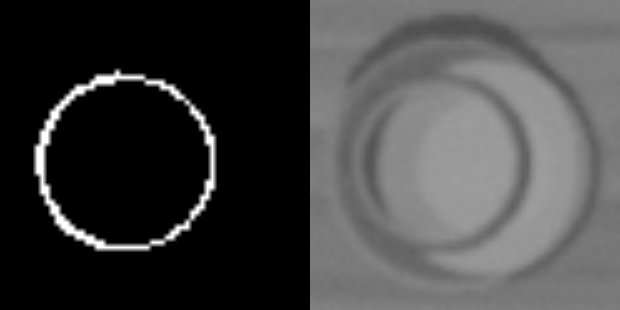

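The crop confirms that the red dot and yellow dot pieces are wood with matching bands. I'll triangulate the dots from both views and check them against the known heights.

```bash
python3 - <<'E'
import pickle,cv2,numpy as np
from h import *
d=pickle.load(open("s0.pkl","rb"));t,s=d["top"],d["side"]
for n,a,b in(("red",(383.5,256),(332,300)),("yel",(470,285.6),(335,411.6))):
    print(n,tri(t,a,s,b),plane(t,a,.064),plane(s,b,.064))
print("rim predicted in side",[proj(s,[.5748+.04*np.cos(k),.2633+.04*np.sin(k),.172]).round(0).tolist() for k in np.arange(0,6.28,np.pi/4)])
# side: underside glow check; body bottom
from bench import kinematics
print(proj(s,[.5748,.2633,0]))
R=np.array([[0,1,0],[1,0,0],[0,0,-1.]])
for p in([.577,-.072,.04],[.512,-.28,.04],[.575,.263,.3]):
    for a in(-.2,1.3):
        c,sn=np.cos(a),np.sin(a)
        q=np.array([[c,sn,0],[sn,-c,0],[0,0,-1]])
        print(p,a,kinematics.ik(p,q))
E
```

```text
red (array([ 0.57581462, -0.07486454,  0.06195633]), np.float64(0.00019825111959713177)) [ 0.57569901 -0.0746014   0.064     ] [ 0.57505432 -0.07729732  0.064     ]
yel (array([ 0.51037901, -0.28367161,  0.06174683]), np.float64(0.00036129562286205694)) [ 0.51029295 -0.28301103  0.064     ] [ 0.50990668 -0.28542395  0.064     ]
rim predicted in side [[299.0, 155.0], [291.0, 151.0], [276.0, 150.0], [264.0, 153.0], [261.0, 159.0], [270.0, 164.0], [285.0, 164.0], [297.0, 161.0]]
[282.55866105 229.67676582]
[0.577, -0.072, 0.04] -0.2 [-1.76274170e-01  6.51178977e-01  1.90452163e+00 -4.44089210e-16
  5.85892052e-01  1.59452216e+00]
[0.577, -0.072, 0.04] 1.3 [-1.76274170e-01  6.51178977e-01  1.90452163e+00 -4.44089210e-16
  5.85892052e-01  9.45221572e-02]
[0.512, -0.28, 0.04] -0.2 [-5.52386721e-01  6.53049128e-01  1.89955955e+00 -4.44089210e-16
  5.88983974e-01  1.21840961e+00]
[0.512, -0.28, 0.04] 1.3 [-5.52386721e-01  6.53049128e-01  1.89955955e+00 -4.44089210e-16
  5.88983974e-01 -2.81590395e-01]
[0.575, 0.263, 0.3] -0.2 [ 3.81044302e-01  4.03196680e-01  1.56686767e+00 -4.44089210e-16
  1.17152830e+00  2.15184063e+00]
[0.575, 0.263, 0.3] 1.3 [ 3.81044302e-01  4.03196680e-01  1.56686767e+00 -4.44089210e-16
  1.17152830e+00  6.51840629e-01]
```

```bash
python3 -c "
import cv2;i=cv2.imread('pics/side0.png')[140:250,230:330];cv2.imwrite('pics/jar_side.png',cv2.resize(i,None,fx=5,fy=5))"
```

```text
(no output)
```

View pics/jar_side.png

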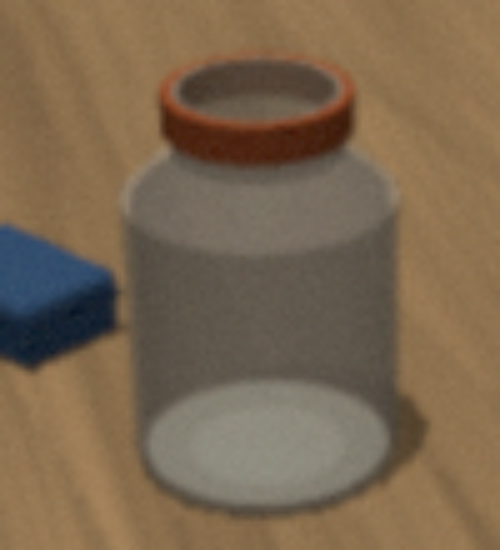

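The side view gives the rim at columns 262–301 and the rows agree within about 2 px, so the jar is at about (0.576, 0.2625). The dots triangulate to z ≈ 0.062 against an expected 0.064. I'll grasp the red one now.

```bash
cat > m.py <<'E'
import numpy as np,cv2
from bench import ctrl,eoat,telemetry,vision
c,s=np.cos(1.3),np.sin(1.3);Q=np.array([[c,s,0],[s,-c,0],[0,0,-1]])
def st():
    o=telemetry.observe();print(round(o["t"],2),np.round(o["tool_pos"],4),"F",np.round(o["wrist_force"],1),"w",round(o["grip_width"],4));return o
def pick(x,y):
    ctrl.movep([x,y,.16],Q)
    print("guard",ctrl.line_to([x,y,.034],max_speed=.1,guard=8));st()
    eoat.grip(.02,40);st()
    ctrl.line_to([x,y,.14],max_speed=.15);ctrl.line_to([x,y,.28],max_speed=.25);st()
def snap(tag,*ns):
    for n in ns:cv2.imwrite(f"pics/{n}_{tag}.png",vision.snapshot(n)["color"][:,:,::-1])
E
python3 - <<'E'
from m import *
pick(.5755,-.0755)
ctrl.movep([.576,.2625,.29],Q);st()
snap("r1","side","top","wrist")
E
```

```text
guard False
3.68 [ 0.5759 -0.0756  0.0346] F [ 0.4 -0.2 -0.7] w 0.0854
4.26 [ 0.5756 -0.0755  0.0343] F [-0.4  0.1  5.2] w 0.0269
5.83 [ 0.5749 -0.0754  0.2788] F [-0.2  0.2 -0.7] w 0.0261
7.1 [0.5762 0.2614 0.2897] F [ 0.4 -1.1 -0.6] w 0.0266
```

View pics/side_r1.png

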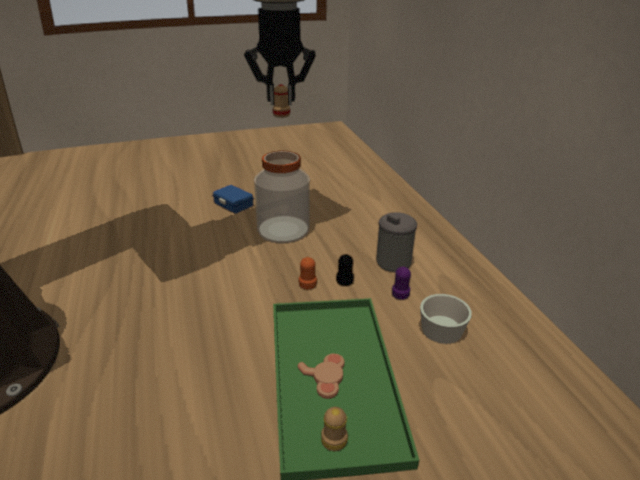

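View pics/wrist_r1.png

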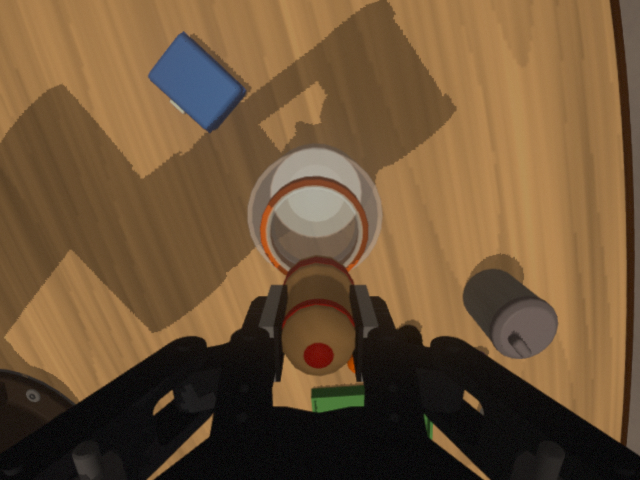

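The side view shows the red rattle held upright at (281,100), directly over the rim at (281,162). The wrist view shows it straight in the jaws with the rim at about (315,228). I'll check the rim centre from the wrist view as I lower.

```bash
python3 - <<'E'
from m import *
from h import *
s=vision.snapshot("wrist");q=cv2.cvtColor(s["color"],cv2.COLOR_RGB2HSV)
m=((q[...,0]<13)&(q[...,1]>150)&(q[...,2]>90)).astype(np.uint8);m[:170]=0;m[262:]=0;m[:,:255]=0;m[:,375:]=0
# outer edge of rim: topmost per column; project and fit circle
pts=[]
for u in range(262,368):
    v=np.nonzero(m[:,u])[0]
    if len(v):pts.append(plane(s,(u,v[0]),.172)[:2])
p=np.array(pts);A=np.c_[2*p,np.ones(len(p))];x=np.linalg.lstsq(A,(p**2).sum(1),rcond=None)[0]
print("rim",x[:2],"r",np.sqrt(x[2]+x[0]**2+x[1]**2),len(p))
E
```

```text
rim [0.57438848 0.26276479] r 0.03888490696640462 106
```

The wrist fit gives (0.574, 0.263) with r = 39 mm (expected 40), which agrees. Next I lower and release.

```bash
cat >> m.py <<'E'
J=[.5755,.2627]
def drop():
    ctrl.line_to(J+[.28],max_speed=.15)
    print("guard",ctrl.line_to(J+[.187],max_speed=.1,guard=6));st()
def release():
    eoat.grip(.06);ctrl.line_to(J+[.29],max_speed=.2);st()
E
python3 - <<'E'
from m import *
drop();snap("r2","side")
release();snap("r3","side","wrist")
for n in("r2","r3"):
    i=cv2.imread(f"pics/side_{n}.png")[60:260,200:360];cv2.imwrite(f"pics/c_{n}.png",cv2.resize(i,None,fx=3,fy=3))
E
python3 -c "
import cv2,numpy as np
cv2.imwrite('pics/c_r23.png',cv2.resize(np.hstack([cv2.imread('pics/c_r2.png'),cv2.imread('pics/c_r3.png')]),(800,500)))"
```

```text
guard False
8.63 [0.5759 0.2629 0.1877] F [-0.4 -0.5 -1.4] w 0.0265
9.77 [0.575  0.2625 0.289 ] F [ 0.7 -0.6 -1. ] w 0.0601
```

View pics/c_r23.png

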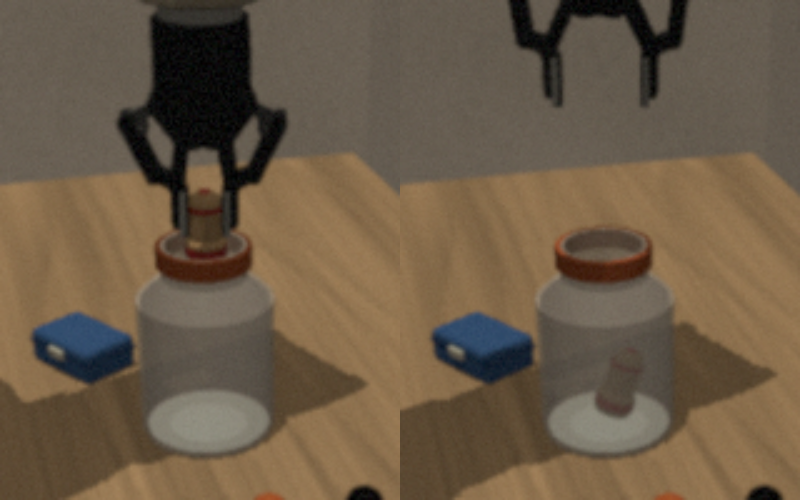

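The left crop shows the red foot inside the neck. The right crop shows red down on the jar floor, with the jar and box unmoved. Now the yellow one.

```bash
python3 - <<'E'
from m import *
eoat.grip(.085)
pick(.510,-.284)
ctrl.movep(J+[.29],Q);st()
snap("y1","side","top","wrist")
E
python3 -c "
import cv2,numpy as np
a=cv2.imread('pics/side_y1.png');b=cv2.imread('pics/wrist_y1.png')
cv2.imwrite('pics/y1.png',cv2.resize(np.hstack([a,b]),(800,300)))"
```

```text
guard False
13.68 [ 0.5104 -0.2842  0.0346] F [ 0.4 -0.2 -0.5] w 0.085
14.25 [ 0.51   -0.284   0.0343] F [-0.4  0.6  5.2] w 0.0269
15.82 [ 0.5095 -0.2837  0.2789] F [ 0.7 -0.4 -0.3] w 0.0266
17.8 [0.5758 0.2617 0.29  ] F [-0.4 -0.4 -0.9] w 0.0269
```

View pics/y1.png

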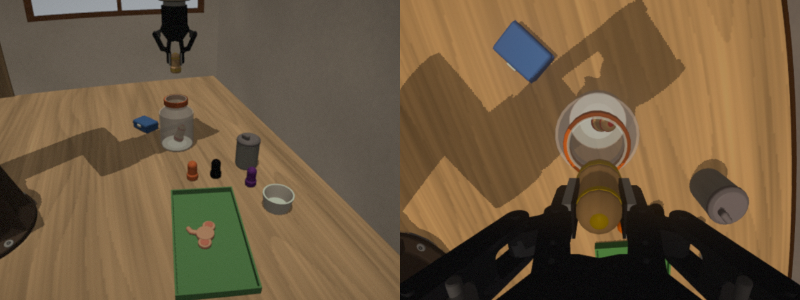

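The half-scale pair shows yellow held straight over the rim, side view (176,65), with red visible in the jar. I'll lower and release it the same way.

```bash
python3 - <<'E'
from m import *
drop();release()
ctrl.movep([.50,.0,.40],Q);ctrl.hold(.5)
ctrl.movej([-1.168,.48,1.596,0,1.065,-.047])
snap("f","side","top");st()
a=cv2.imread("pics/side_f.png");b=cv2.imread("pics/top_f.png")
cv2.imwrite("pics/f.png",np.hstack([cv2.resize(a[130:260,210:340],(400,400)),cv2.resize(b[150:330,150:330],(400,400))]))
E
```

```text
guard False
19.28 [0.5759 0.2629 0.1877] F [-0.7  0.2 -0.6] w 0.0267
20.37 [0.575  0.2625 0.289 ] F [-1.  -0.3 -1. ] w 0.0599
24.4 [ 0.2833 -0.5853  0.2399] F [-0.2 -0.3 -0.1] w 0.0599
```

View pics/f.png

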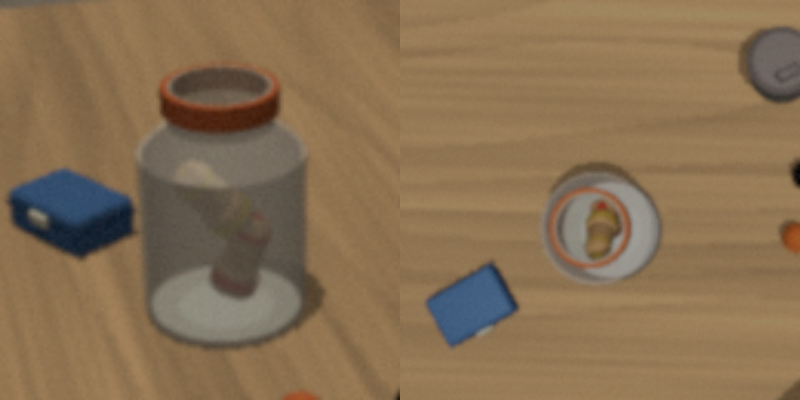

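View pics/top_f.png

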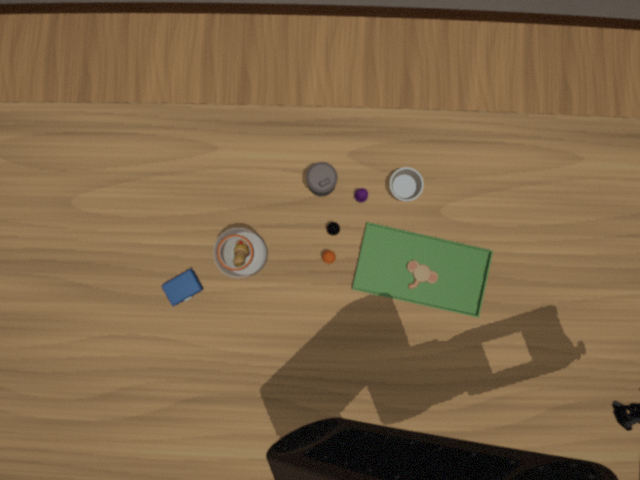

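Both rattles are in the jar, but yellow is propped high on red. I need to measure its height and check that it is stable.

```bash
python3 - <<'E'
from m import *
import pickle
t=vision.snapshot("top");s=vision.snapshot("side");pickle.dump((t,s),open("f.pkl","wb"))
a=t["color"][220:284,208:272,::-1];b=s["color"][150:250,235:335,::-1]
f=lambda x:cv2.resize(cv2.convertScaleAbs(x,alpha=1.5),(400,400),interpolation=cv2.INTER_CUBIC)
cv2.imwrite("pics/f2.png",np.hstack([f(a),f(b)]))
p=cv2.imread("pics/side_f.png");print(np.abs(p[150:250,235:335].astype(int)-b).mean())
E
```

```text
2.2771
```

View pics/f2.png

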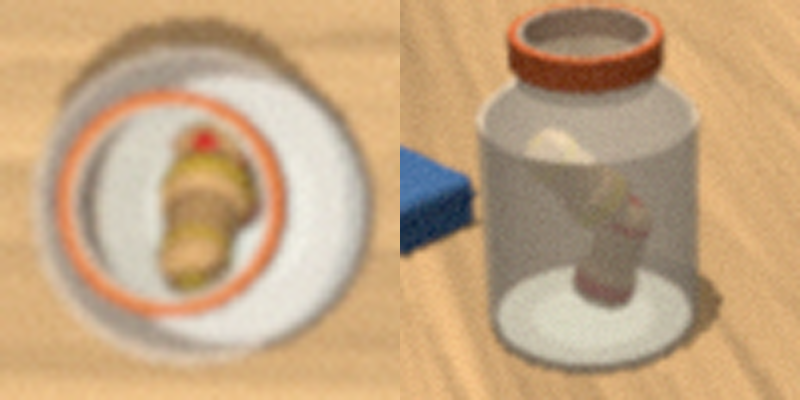

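```bash
python3 - <<'E'
import pickle
from h import *
t,s=pickle.load(open("f.pkl","rb"))
T=lambda x,y:(x/6.25+208-.5,y/6.25+220-.5); S=lambda x,y:((x-400)/4+235-.5,y/4+150-.5)
print("tip",tri(t,T(187,272),s,S(540,145)))
print("upper edge",tri(t,T(195,245),s,S(560,128)))
print("foot",tri(t,T(208,178),s,S(612,190)))
print("red dot",tri(t,T(206,140),s,S(640,203)))
# neck-height reference drawn by projection: circle r=.054 at z=.125
print([((proj(s,[.5755+.054*np.cos(k),.2627+.054*np.sin(k),.125])-[234.5,149.5])*4+[400,0]).round().tolist() for k in np.arange(0,6.28,np.pi/4)])
E
```

```text
tip (array([0.55030896, 0.26511225, 0.10944099]), np.float64(0.00041168064639860477))
upper edge (array([0.56035047, 0.26101365, 0.11975691]), np.float64(0.0002976699723035097))
foot (array([0.58656572, 0.26227255, 0.07957556]), np.float64(0.0017268212135645204))
red dot (array([0.60179424, 0.26482682, 0.0684101 ]), np.float64(0.0030864316067530616))
[[688.0, 103.0], [640.0, 78.0], [565.0, 74.0], [501.0, 93.0], [485.0, 126.0], [531.0, 154.0], [613.0, 158.0], [678.0, 136.0]]
```

Yellow's top end measures about z = 0.12, below the neck at 0.145. The tip appears about 20 mm clear of the wall, though, so I want a second viewpoint to see whether it is really at rest.

```bash
python3 - <<'E'
from m import *
import pickle
q0=[.381,.35,1.45,0,1.34,.65]
ctrl.movep([.60,.12,.30],Q);st()
w=vision.snapshot("wrist");t=vision.snapshot("top");s=vision.snapshot("side")
pickle.dump((t,s,w),open("g.pkl","wb"))
t0,s0=pickle.load(open("f.pkl","rb"))
print("side change",np.abs(s0["color"][150:250,250:315].astype(int)-s["color"][150:250,250:315]).mean())
cv2.imwrite("pics/wrist_g.png",w["color"][:,:,::-1])
cv2.imwrite("pics/side_g.png",cv2.resize(cv2.convertScaleAbs(s["color"][150:250,235:335,::-1],alpha=1.5),(500,500),interpolation=cv2.INTER_CUBIC))
E
```

```text
27.23 [0.6002 0.1192 0.2999] F [ 1.1 -0.3  0.2] w 0.0598
side change 6.071948717948718
```

View pics/wrist_g.png

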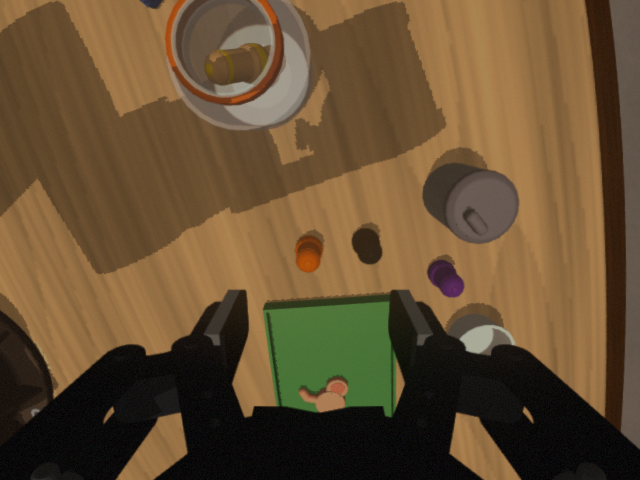

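View pics/side_g.png

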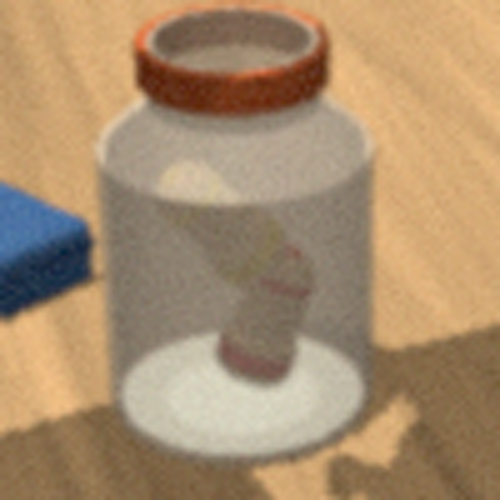

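```bash
python3 - <<'E'
import pickle
from h import *
t,s,w=pickle.load(open("g.pkl","rb"))
a=w["color"][0:130,155:320,::-1];b=t["color"][220:284,208:272,::-1]
f=lambda x,sz:cv2.resize(cv2.convertScaleAbs(x,alpha=1.6),sz,interpolation=cv2.INTER_CUBIC)
cv2.imwrite("pics/g2.png",np.hstack([f(a,(508,400)),f(b,(290,400))]))
print(((proj(w,[.5755,.2627,.172])-[155,0])*3.08).round(),tri(t,(237,265),w,(208,66)))
E
```

```text
[212. 124.] (array([0.54572884, 0.26519295, 0.11023742]), np.float64(0.0012555445755030596))
```

View pics/g2.png

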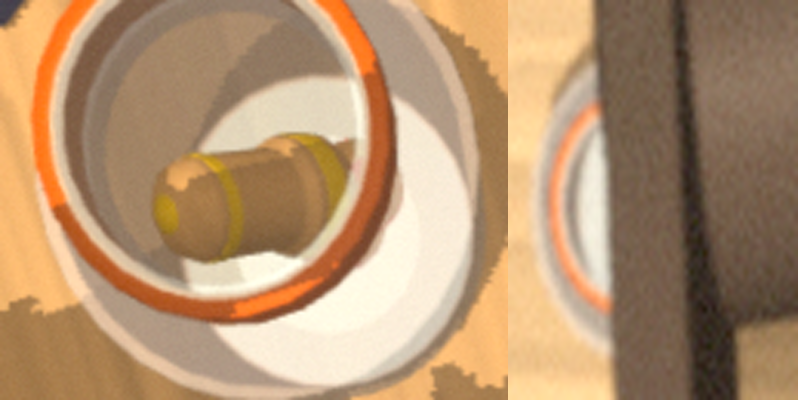

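All three views agree: yellow's domed end is up at (0.546, 0.265, 0.110), so its highest point is about 0.12. It hasn't moved between looks several seconds apart. Before handing in, I'll compare the bystanders and jar in the first and final pictures.

```bash
python3 - <<'E'
import pickle,cv2,numpy as np
d=pickle.load(open("s0.pkl","rb"));t,s=pickle.load(open("f.pkl","rb"))
f=lambda x:x["color"].astype(np.float32).mean(2)
for n,(x,y,w,h) in dict(cup=(300,155,45,45),ramekin=(382,160,48,48),box=(155,260,55,52),teether=(400,255,45,38),jar=(208,220,64,64)).items():
    (dx,dy),r=cv2.phaseCorrelate(f(d["top"])[y:y+h,x:x+w].copy(),f(t)[y:y+h,x:x+w].copy());print(n,round(dx,2),round(dy,2),round(r,2))
x,y,w,h=255,145,55,35
print("rim side",cv2.phaseCorrelate(f(d["side"])[y:y+h,x:x+w].copy(),f(s)[y:y+h,x:x+w].copy()))
from bench import job_done,telemetry
print(telemetry.observe()["t"]);job_done()
E
```

```text
cup 0.5 0.31 1.03
ramekin 0.04 -0.03 0.88
box 0.08 -0.01 0.96
teether 0.56 -0.04 0.94
jar 0.28 0.06 0.52
rim side ((-0.03947551834977858, -0.10143238645173014), 1.036500405382227)
27.3833
the job is handed in; nothing more can be done
```

Both rattles are inside the jar, red first and then yellow. I gripped each on its bar, lowered its foot into the neck, released it there, and handed the job in at about 27 s. I don't know the verdict, since the hand-in reports none.

- **Rattles:** Red stands tilted on the jar floor. Yellow lies slanted on top of it with its domed end up; its highest point is about 0.12 m, below the neck, which starts at 0.145 m.
- **Everything else:** Between the first and last pictures, the jar, cup, ramekin, pacifier box and teether shifted by no more than about 0.6 px (roughly 1 mm, within measurement noise). The jar is still upright. The wrist force readings I printed stayed near 5 N or less, and no move was stopped by its force guard.
- **Unresolved:** By my measurements yellow's domed end sits about 20 mm from the jar wall, so I can't fully explain what holds it up. It had not visibly moved between looks about 3 s apart. If it tips later, it can only drop further inside the jar.

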